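# Sanitise a jar lid on the UV lamp

## Task

Take the top lid from the spring-loaded lid dispenser and lay it knob up on the UV lamp's round window, under the amber shield, flat inside the rubber ring. Then pull the red lamp knob out of its sloping panel until it clicks and stays out, take your hand off it and let the lamp shine on the lid for at least three seconds, and push the knob fully back in. Never light the lamp with no lid on the window; leave the other lids in the dispenser and everything else on the table where it stands.

Things in the scene. Friction and masses are not known exactly. Their poses are not given: they have to be found in the camera images.
- lid_1: Top lid of a stack of four: gold-coloured metal jar lid with a white seal at its lower rim, 64 mm across, skirt 20 mm high, hollow below, black knob on top to grip it by. Origin: centre of its lower rim; z up. Flat top at z = 20 mm; knob a cylinder 22 mm across from z = 22 to 34 mm, rounded to its end at 36 mm. About 60 g.
- lid_2: Second lid, like lid_1, 20 mm lower; its knob is inside the hollow of lid_1 until that is lifted straight up by over 20 mm. Then the spring plate raises it 20 mm.
- lid_3: Third lid, like lid_1, 40 mm below it.
- lid_4: Lowest lid, like lid_1, 60 mm below it, on the spring plate.
- dispenser: Self-levelling lid dispenser, fixed: round grey foot 112 mm across, four steel rods on a 75 mm circle (ends 122 mm high), tied by a steel ring 87 mm across at 104 to 109 mm. Origin: centre of its underside, z up. The sprung plate under the lids gives way softly, at most 6 mm. Top lid: flat top 132 mm above the table, above rods and ring; knob's end at 148 mm.
- uv_station: UV lid sanitiser, fixed, left or right of the dispenser: white housing 150 mm wide (y), from x = -103 (front) to +54 mm, 55 mm high; round lamp window in its top, red knob on a panel sloping to the front, amber shield over the rear. Origin: on the underside, below the window's centre; front is -x, z up; yaw within 0.2 rad.
- shield_edge (a point): Middle of the lower front edge of the amber shield's roof, 4 mm behind the window's centre, 206 mm above the table; axes as the station's. The roof runs 156 mm along y and back from here (posts 64 and amber sides 70 mm to each side, from 10 mm behind the window's centre). An upright tool over the window would hit it: lean the tool back 30 to 45 degrees to the station's front.
- uv_window (a point): Centre of the violet glass window, level with the housing's top, 55 mm above the table; axes as the station's. Round it lies a black rubber ring, 4 mm high, 74 mm inside and 81 mm outside diameter; the lid must lie flat on the glass inside it.
- knob_grip (a point): On the red lamp knob's axis amid its head; moves with it. z: out of the panel along the axis, 35 deg from vertical, leaning to the front; y level. With the knob in: 17 mm out from the panel, 74.5 mm before the window's centre where the axis meets the panel, 35 mm up. Round head 24 mm across at z = -11 to -3, 28 mm at 2 to 8, end at 11 mm. Under it a bezel 27 mm across, 4 mm high.
- uv_knob (a joint): Travel of the lamp knob along its axis: 0 = fully in, lamp off; 0.014 m = out at its stop, lamp on, green band on the stem showing. An over-centre spring holds it at either end: about 10 N start it, less and less up to half-way; then it snaps on to the end by itself.
- crimson_can: Crimson drink can, 53 mm across, 134 mm high, loose on the table; leave it alone. Origin: centre of its underside.
- dark_can: Black and yellow drink can, same size, loose; leave it alone.
- orange_can: Orange drink can, same size, loose; leave it alone.
- lime_bottle_a: Pale bottle with a green cap, 52 mm across, 150 mm high, loose; leave it alone.
- lime_bottle_b: Another such bottle; leave it alone.
- spice_jar: Glass spice jar with a green cap, 46 mm across, 106 mm high, loose; leave it alone.
Things that resemble listed ones, but are neither listed nor needed, are in the scene too. What is shaped like the lid_1 but blue or pink is not meant.

How it is judged:
On the way, in this order (a step that is already met when the one before it is completed fails the run):
1. the top lid lies flat on the window inside the rubber ring, let go, with the knob still in (horizontal distance between lid_1 and uv_window below 0.01 m and z of lid_1 in the frame of uv_window between -0.003 and 0.003 m and angle between lid_1's own z axis and vertical below 0.06 rad and contact force between the fingers and lid_1 below 0.1 N and value of joint uv_knob below 0.003 m), for 0.2 s.
2. the knob is out at its detent, the hand off it, the lid on the window, for at least 2.5 s (horizontal distance between lid_1 and uv_window below 0.01 m and z of lid_1 in the frame of uv_window between -0.003 and 0.003 m and angle between lid_1's own z axis and vertical below 0.06 rad and contact force between the fingers and lid_1 below 0.1 N and value of joint uv_knob above 0.011 m and contact force between the fingers and uv_station below 0.1 N), for 2.5 s.
At the end, for the whole second after the job is handed in: The knob is fully in (within 2 mm). The lid that was on top lies still, knob up and flat (within 3 mm in height and 3 degrees) on the window, centred within 10 mm, released. The other three lids are still upright in the dispenser (centred within 10 mm, 7 degrees) (horizontal distance between lid_1 and uv_window below 0.01 m and z of lid_1 in the frame of uv_window between -0.003 and 0.003 m and angle between lid_1's own z axis and vertical below 0.06 rad and contact force between the fingers and lid_1 below 0.1 N and horizontal distance between each of lid_2, lid_3, lid_4 and dispenser below 0.01 m and angle between each of lid_2, lid_3, lid_4's own z axis and vertical below 0.12 rad and value of joint uv_knob below 0.002 m and linear speed of lid_1 below 0.02 m/s); the robot touches nothing.
It fails at once if the lamp is switched on (knob more than 7 mm out) with no lid on the window (value of joint uv_knob above 0.007 m and (horizontal distance between lid_1 and uv_window above 0.015 m or z of lid_1 in the frame of uv_window above 0.008 m)).
It fails at once if one of the other things on the table is shifted by more than 3 cm or knocked over (distance of any of crimson_can, dark_can, orange_can, lime_bottle_a, lime_bottle_b, spice_jar from where it was at the start of the episode above 0.03 m or angle between any of crimson_can, dark_can, orange_can, lime_bottle_a, lime_bottle_b, spice_jar's own z axis and vertical above 0.5 rad).
It also fails if it takes over 59 s, if anything falls off the work surface, if the arm or the gripper's body presses on something with over 40 N, if the wrist force passes 120 N, or if a joint passes its speed limit or range.

## Robot

A 7-joint arm with a two-finger parallel gripper is mounted at the origin on the work surface; the furniture and walls round the work are solid. World frame = base frame: x ahead of the robot, y to its left, z up, the work surface at z = 0. Lengths are in m, angles in rad, forces in N, time in s.
With the tool pointing down it reaches from about 0.4 to 0.85 m from the base axis. Payload 4.5 kg.
Tool frame: the origin (TCP) lies at the very end of the fingers, on their centre line; the grasp point (between the pads) lies 19 mm behind it; z points along the fingers, y is the line along which they close (so a half turn about z gives the same grasp; the last joint's range is limited). The gripper opens to 88 mm and grips with 3 to 60 N. Pads are 18 mm wide; open, the fingers measure 123 mm over their backs; the gripper's body (75 mm by 187 mm) begins 45 mm behind the grasp point.
Start: joints at [-1.29, 0.689, -0.195, 1.565, 0.157, 0.902, -0.215], TCP at [0.153, 0.606, 0.239] pointing down, gripper open.
Joint ranges: [-3.01, 3.01], [-0.46, 2.08], [-1.47, 1.51], [0.13, 2.56], [-1, 4.14], [0.04, 2.09], [-2.66, 2.66]. Speed limits (rad/s): [2.57, 2.57, 3.14, 3.14, 3.14, 3.14, 3.14].

## Interface

Orientations are given as a unit quaternion [x, y, z, w].
In Python, from plant import r, optics gives the robot as it stands.
- The arm moves only by the tool servo_tool, never from a script. Its arguments are lists of equal length, an entry for each row: "translation": the shift along the tool's x, y, z in m, a list of three; "turn": the turn, a rotation vector about the tool's x, y, z in rad, a list of three. In form: {"translation": [[dx, dy, dz], ...], "turn": [[rx, ry, rz], ...]}. A call has 1 to 10 rows; each row shifts and turns the commanded pose from where the row before left it, along the tool's axes as they then stand; what a row does not reach is not made up. A row lasts 1/8 s, in which the tool goes at most 62.5 mm and 10.7 degrees, less where a joint would pass 70% of its speed; a pose out of reach is approached as far as the arm can. A call is refused whole if a number of a shift passes 0.0625 or a number of a turn 0.188, either way. A call with a gripper value outside its range is refused whole. "grip" is the opening, from 0 (shut) to 1 (fully open), set as the call begins (left out, the last holds). The fingers move at their own pace and stop on an object; "grip_force" is the grip in N (left out, the last holds). Time passes only in rows, so rows that do not move let the fingers close. It gives the time, the measured TCP pose, the force, the opening and the grip force at its end, in the units of the state.
- r.get_state(): the state, without advancing time (a new reading comes with each control period).
- optics.snapshot(name): name is "scene" or "top" or "wrist"; returns a dict with "img" (420x560x3 uint8, red, green, blue), "z_map" (420x560 float32, m along the optical axis (not along the pixel's ray), 0 where there is no reading), "mtx" (3x3 intrinsics, pixels), "R" (3x3) and "t" (3): a world point X has camera coordinates R X + t. Camera axes: x right, y down, z forward; pixel columns grow to the right and rows downward; lengths in m; the calibration is good to about 2 mm. The wrist camera is an equidistant fisheye: a pixel r from the principal point sees the ray r / f radians off the axis. A picture is of the moment at which its call begins.
- r.finish_job(): hands the job in; it is judged then, once.
The state is a dict: "clock": time; "q": joint angles; "qd": joint speeds; "joint_torque": joint torques, N m; "tool_pos": TCP position; "eef_rot": TCP orientation; "contact_force": force on the tool from outside, world axes, zero at the start; "moment": the same for the moment, N m; "opening": opening from 0.0 (shut) to 1.0 (fully open); "finger_force": force on a finger pad.
Only numpy, scipy, OpenCV 4.12 (cv2) and the standard library are available. Lean on these libraries where they do the work, as an engineer would, in place of code of your own. Each camera call takes 0.05 s, during which the arm holds its last target. There are 200 camera calls.

## Working session

There is one attempt and no reset: what is moved stays moved. The work goes in short steps, Python scripts to look and compute and a tool call to move; the robot and the scene stay as the last step left them, time stands still between calls to the robot, and variables do not carry over. Pictures are saved under pics/ and viewed, at most 10 in all, crops included, and the job is handed in when it is done.

Besides the shell and the picture viewer there is one more tool, called after "Call:" by a JSON object that holds its "fn" and its "kwargs". servo_tool: Moves the arm, as the interface text tells. Its arguments: {"type":"object","properties":{"translation":{"type":"array"},"turn":{"type":"array"},"grip":{"type":"number"},"grip_force":{"type":"number"}},"required":["translation","turn"]}

```bash
ls; mkdir -p pics
python3 - <<'E'
from plant import r, optics
import cv2,numpy as np
for n in ("scene","top"):
    s=optics.snapshot(n); cv2.imwrite(f"pics/{n}0.png",s["img"][:,:,::-1]); np.savez(f"{n}0.npz",**s)
    print(n,s["mtx"].tolist(),s["R"].round(3).tolist(),s["t"].round(3).tolist())
print(r.get_state())
E
```

```text
pics
scene [[379.7519659095596, 0.0, 281.89152609722254], [0.0, 379.7519659095596, 210.4829734904525], [0.0, 0.0, 1.0]] [[0.481, -0.877, 0.005], [-0.449, -0.251, -0.858], [0.753, 0.41, -0.514]] [-0.145, 0.303, 1.079]
top [[466.3364766564775, 0.0, 282.15144285249426], [0.0, 466.3364766564775, 207.30389887947194], [0.0, 0.0, 1.0]] [[-0.023, -1.0, 0.003], [-0.998, 0.023, -0.056], [0.056, -0.004, -0.998]] [0.049, 0.393, 1.605]
{'clock': 0.1, 'q': array([-1.2901864 ,  0.68990544, -0.19453817,  1.56621618,  0.15730763,
        0.90248795, -0.21509878]), 'qd': array([ 5.57748107e-04, -2.26081267e-05,  1.19456377e-04, -1.63959217e-03,
        7.23361174e-04,  4.52826822e-04, -5.55835640e-06]), 'joint_torque': array([-3.67616391e-03, -5.28499997e+01, -1.27177164e+00, -1.53836793e+01,
       -5.26296452e-02,  2.01359770e-03,  5.41133977e-05]), 'tool_pos': array([0.15259286, 0.60551527, 0.23799372]), 'eef_rot': array([ 1.23045654e-01,  9.92400679e-01, -8.10911749e-04, -4.51756904e-05]), 'contact_force': array([ 0.94397392,  0.3700191 , -0.29173124]), 'moment': array([-0.00381561, -0.04903106,  0.00734495]), 'finger_force': 0.0, 'opening': 0.9991332064074543}
```

View pics/scene0.png

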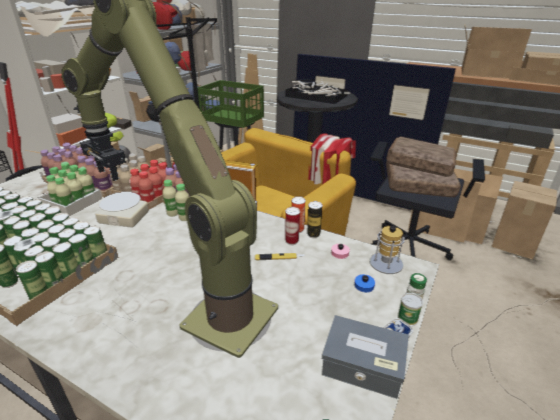

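View pics/top0.png

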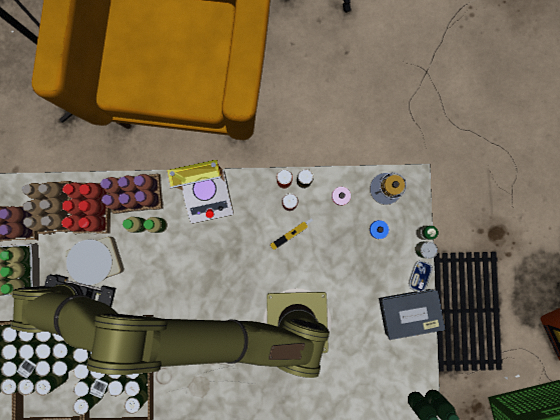

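The scene view shows the dispenser with gold lids at about (390,245). The top view shows it at (392,186), and the UV station at (207,195) with its violet window at (205,189), red knob at (209,214) and yellow shield at (195,172).

Things that could be taken for lid_1, in top-view pixels:
- Gold lid on the dispenser (394,184): this is the one I choose.
- Pink lid (341,195): wrong colour.
- Blue lid (379,229): wrong colour.
- White can tops (284,178), (305,178) and (290,202): no knob.

```bash
cat > h.py <<'E'
import cv2,numpy as np
from scipy.spatial.transform import Rotation as Ro
def ray(s,u,v):
    d=np.linalg.inv(s["mtx"])@np.array([u,v,1.]); R=s["R"]
    return -R.T@s["t"], R.T@d
def onplane(s,u,v,z):
    o,d=ray(s,u,v); return o+d*(z-o[2])/d[2]
def cloud(s):
    h,w=s["z_map"].shape; v,u=np.mgrid[:h,:w]; K=s["mtx"]; z=s["z_map"]
    p=np.stack([(u-K[0,2])/K[0,0]*z,(v-K[1,2])/K[1,1]*z,z],-1)
    return (p-s["t"])@s["R"]
def blobs(m,amin=20):
    n,l,st,c=cv2.connectedComponentsWithStats(m.astype(np.uint8))
    return [(c[i],st[i],l==i) for i in range(1,n) if st[i,4]>=amin]
E
python3 - <<'E'
from h import *
T=dict(np.load("top0.npz"));S=dict(np.load("scene0.npz"))
C=cloud(T);hsv=cv2.cvtColor(T["img"],cv2.COLOR_RGB2HSV)
def show(name,m,z):
    for c,st,l in blobs(m):
        p=C[l]; print(name,c.round(1),st.tolist(),"plane",onplane(T,*c,z).round(4),"depth med",np.median(p,0).round(4))
roi=np.zeros(hsv.shape[:2],bool)
r=roi.copy(); r[160:215,360:425]=1
show("gold",r&(hsv[...,0]>10)&(hsv[...,0]<28)&(hsv[...,1]>110)&(hsv[...,2]>90),.132)
show("knobblk",r&(hsv[...,2]<70),.148)
r=roi.copy(); r[155:230,160:240]=1
show("violet",r&(hsv[...,0]>120)&(hsv[...,0]<150)&(hsv[...,1]>40),.055)
show("red",r&((hsv[...,0]<6)|(hsv[...,0]>174))&(hsv[...,1]>150)&(hsv[...,2]>100),.05)
show("amber",r&(hsv[...,0]>15)&(hsv[...,0]<35)&(hsv[...,1]>130),.206)
for (u,v) in [(284,178),(305,178),(290,201),(341,195),(379,229),(428,232),(427,250),(131,225),(153,225),(146,178),(95,260)]:
    print((u,v),C[v-2:v+3,u-2:u+3].reshape(-1,3).mean(0).round(3))
a=cv2.resize(T["img"][155:235,160:250],None,fx=4.4,fy=4.4,interpolation=2)
b=cv2.resize(T["img"][155:235,360:450],None,fx=4.4,fy=4.4,interpolation=2)
cv2.imwrite("pics/crop1.png",np.hstack([a,b])[:,:,::-1])
E
```

```text
gold [394.1 184.5] [384, 175, 21, 20, 269] plane [ 0.4529 -0.3209  0.132 ] depth med [ 0.4514 -0.3202  0.133 ]
knobblk [395.  184.1] [392, 181, 7, 7, 34] plane [ 0.4525 -0.3198  0.148 ] depth med [ 0.4526 -0.3197  0.1483]
violet [204.1 189.4] [193, 180, 23, 20, 367] plane [0.4587 0.3023 0.055 ] depth med [0.4595 0.3004 0.0552]
red [209.3 213.2] [206, 209, 8, 9, 54] plane [0.3781 0.2869 0.05  ] depth med [0.378  0.2858 0.0584]
amber [191.6 171.4] [167, 160, 54, 26, 600] plane [0.4999 0.3153 0.206 ] depth med [0.501  0.3185 0.2131]
(284, 178) [0.482 0.033 0.131]
(305, 178) [ 0.48  -0.035  0.132]
(290, 201) [0.407 0.015 0.132]
(341, 195) [ 0.431 -0.162  0.035]
(379, 229) [ 0.311 -0.288  0.034]
(428, 232) [ 0.298 -0.431  0.108]
(427, 250) [ 0.238 -0.437  0.072]
(131, 225) [0.342 0.521 0.144]
(153, 225) [0.34  0.453 0.14 ]
(146, 178) [0.493 0.478 0.126]
(95, 260) [0.231 0.661 0.078]
```

View pics/crop1.png

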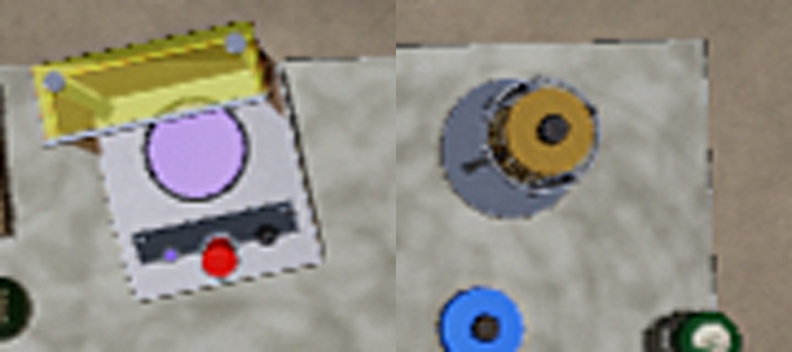

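The crops confirm it: the right one shows a gold lid with a black knob inside the dispenser's ring (crop pixel 552,127). The left one shows the violet window (197,150), red knob (219,258) and amber shield behind. The measured heights (0.133, 0.148 and 0.055) match the ones given. Next I'll fit the window and yaw, and write a move planner.

```bash
cat >> h.py <<'E'
def tool(az,lean,flip=1):
    "tool z leans: points along azimuth az and down; y level"
    z=np.array([np.sin(lean)*np.cos(az),np.sin(lean)*np.sin(az),-np.cos(lean)])
    y=flip*np.array([-np.sin(az),np.cos(az),0]); return Ro.from_matrix(np.c_[np.cross(y,z),y,z])
def plan(p,R,p1,R1,n):
    w=(R.inv()*R1).as_rotvec()/n; d=(np.array(p1)-p)/n; T=[]
    for i in range(n): T.append(R.inv().apply(d).round(4).tolist()); R=R*Ro.from_rotvec(w)
    print("n",n,"T",T,"turn",w.round(3).tolist())
def cur():
    from plant import r
    s=r.get_state(); return s,np.array(s["tool_pos"]),Ro.from_quat(s["eef_rot"])
E
python3 - <<'E'
from h import *
from scipy.optimize import least_squares
T=dict(np.load("top0.npz"));S=dict(np.load("scene0.npz"))
hsv=cv2.cvtColor(T["img"],cv2.COLOR_RGB2HSV); m=np.zeros(hsv.shape[:2],bool); m[155:230,160:240]=1
m&=(hsv[...,0]>120)&(hsv[...,0]<150)&(hsv[...,1]>40)
b=max(blobs(m),key=lambda b:b[1][4])[2]
c=max(cv2.findContours(b.astype(np.uint8),0,1)[0],key=len)[:,0]
P=np.array([onplane(T,u,v,.056)[:2] for u,v in c if v>185])
f=least_squares(lambda q:np.hypot(*(P-q[:2]).T)-q[2],[.46,.3,.035],loss="soft_l1",f_scale=.001); print("win",f.x.round(4),len(P))
# housing outline: front edge from depth
C=cloud(T); w=(abs(C[...,2]-.055)<.004)&(C[...,0]>.3)&(C[...,0]<.55)&(C[...,1]>.18)&(C[...,1]<.42)
rect=cv2.minAreaRect((C[w][:,:2]*1000).astype(np.float32)); print(rect)
am=np.zeros_like(b); am[155:200,160:225]=1; am&=(C[...,2]>.19)&(C[...,2]<.26)
rect=cv2.minAreaRect((C[am][:,:2]*1000).astype(np.float32)); print("shield",rect, C[am][:,2].min(),C[am][:,2].max())
# yaw from shield front edge and side edges
E
```

```text
win [0.4627 0.3027 0.0374] 37
((432.766845703125, 290.02032470703125), (132.22393798828125, 161.3678436279297), 20.473621368408203)
shield ((492.9207763671875, 307.5783386230469), (57.38115692138672, 156.9957733154297), 10.8305025100708) 0.2036659782500504 0.22271108361625158
```

Run:
```python
from h import *
s,p,R=cur()
Rd=tool(-0.6,0)
print((R.inv()*Rd).as_rotvec(), (R.inv()*tool(-.6,0,-1)).as_rotvec())
print((R.inv()*tool(.19,.66)).as_rotvec(), (R.inv()*tool(.19,.66,-1)).as_rotvec())
for fl in (1,-1):
  plan(p,R,[.40,.30,.38],tool(.4,.3,fl),8)
```

```text
[-0.00158431  0.00039502  0.35328328] [-5.56514607e-04 -2.23204219e-03 -2.78830846e+00]
[-0.14564365 -0.64956899 -0.42011982] [-0.88241268  0.1978509   2.57515147]
n 8 T [[-0.0393, -0.0295, -0.0177], [-0.0375, -0.0324, -0.0167], [-0.0353, -0.0351, -0.0158], [-0.033, -0.0376, -0.015], [-0.0304, -0.04, -0.0143], [-0.0276, -0.0422, -0.0138], [-0.0246, -0.0441, -0.0134], [-0.0215, -0.0458, -0.0131]] turn [-0.012, -0.036, -0.08]
n 8 T [[-0.0393, -0.0295, -0.0177], [-0.046, -0.0153, -0.0194], [-0.048, 0.0002, -0.0205], [-0.0452, 0.0157, -0.0209], [-0.0378, 0.0296, -0.0205], [-0.0266, 0.0406, -0.0194], [-0.0125, 0.0476, -0.0176], [0.0029, 0.0498, -0.0154]] turn [-0.047, 0.016, 0.309]
```

The window is at (0.4627, 0.3027) with fitted radius 37.4 mm (37 given), and the yaw is 0.19. The shield agrees within 2 mm. Moving now.

Call:
{"fn": "servo_tool", "kwargs": {"translation": [[-0.039,-0.03,-0.018],[-0.038,-0.032,-0.017],[-0.035,-0.035,-0.016],[-0.033,-0.038,-0.015],[-0.03,-0.04,-0.014],[-0.028,-0.042,-0.014],[-0.025,-0.044,-0.013],[-0.022,-0.046,-0.013]], "turn": [[-0.012,-0.036,-0.08],[-0.012,-0.036,-0.08],[-0.012,-0.036,-0.08],[-0.012,-0.036,-0.08],[-0.012,-0.036,-0.08],[-0.012,-0.036,-0.08],[-0.012,-0.036,-0.08],[-0.012,-0.036,-0.08]], "grip": 0.7}}

```text
clock: 1.1
tool_pos: [0.4013, 0.2988, 0.3813]
eef_rot: [-0.197, 0.969, 0.029, 0.146]
contact_force: [0.0, 0.7, 0.2]
opening: 0.703
finger_force: 0.0
```

Run:
```python
from h import *
s,p,R=cur(); print(p.round(4),R.as_matrix().round(2)[:,2],s["q"].round(2),s["clock"])
a=np.array([.47,-.02,.36]);plan(p,R,a,tool(-.05,.5),8)
plan(a,tool(-.05,.5),[.4525+.004*.825-.045*.825,-.320-.004*.565+.045*.565,.225],tool(-.6,.663),8)
```

```text
[0.4013 0.2988 0.3813] [ 0.27  0.11 -0.96] [-0.57  0.24 -0.3   1.96  0.31  0.7   0.9 ] 1.1
n 8 T [[0.0081, -0.04, 0.0003], [0.006, -0.0404, 0.001], [0.0039, -0.0406, 0.0018], [0.0019, -0.0407, 0.0026], [-0.0002, -0.0407, 0.0035], [-0.0022, -0.0406, 0.0044], [-0.0042, -0.0403, 0.0054], [-0.0061, -0.0399, 0.0064]] turn [0.022, -0.025, 0.052]
n 8 T [[0.0122, -0.0349, 0.0126], [0.0104, -0.035, 0.0137], [0.0087, -0.035, 0.0148], [0.007, -0.0349, 0.016], [0.0053, -0.0346, 0.0172], [0.0037, -0.0342, 0.0184], [0.0021, -0.0337, 0.0196], [0.0006, -0.033, 0.0208]] turn [0.038, -0.02, 0.058]
```

Call:
{"fn": "servo_tool", "kwargs": {"translation": [[0.008,-0.04,0],[0.006,-0.04,0.001],[0.004,-0.041,0.002],[0.002,-0.041,0.003],[0,-0.041,0.003],[-0.002,-0.041,0.004],[-0.004,-0.04,0.005],[-0.006,-0.04,0.006]], "turn": [[0.022,-0.025,0.052],[0.022,-0.025,0.052],[0.022,-0.025,0.052],[0.022,-0.025,0.052],[0.022,-0.025,0.052],[0.022,-0.025,0.052],[0.022,-0.025,0.052],[0.022,-0.025,0.052]]}}

```text
clock: 2.1
tool_pos: [0.4672, -0.0208, 0.3604]
eef_rot: [0.026, 0.968, -0.007, 0.248]
contact_force: [0.1, 0.5, 0.3]
opening: 0.698
finger_force: 0.0
```

Call:
{"fn": "servo_tool", "kwargs": {"translation": [[0.012,-0.035,0.013],[0.01,-0.035,0.014],[0.009,-0.035,0.015],[0.007,-0.035,0.016],[0.005,-0.035,0.017],[0.004,-0.034,0.018],[0.002,-0.034,0.02],[0.001,-0.033,0.021]], "turn": [[0.038,-0.02,0.058],[0.038,-0.02,0.058],[0.038,-0.02,0.058],[0.038,-0.02,0.058],[0.038,-0.02,0.058],[0.038,-0.02,0.058],[0.038,-0.02,0.058],[0.038,-0.02,0.058]]}}

```text
clock: 3.1
tool_pos: [0.4338, -0.2173, 0.2665]
eef_rot: [0.2, 0.937, -0.089, 0.27]
contact_force: [0.3, -0.4, 0.4]
opening: 0.699
finger_force: 0.0
```

Run:
```python
from h import *
from plant import optics
s,p,R=cur(); print(p.round(4),R.as_matrix()[:,2].round(2),s["q"].round(2))
W=optics.snapshot("wrist"); np.savez("w1.npz",**W); cv2.imwrite("pics/w1.png",W["img"][:,:,::-1]); print(W["mtx"][:2])
c=np.array([.4525,-.320,.148])
def proj(X):
    q=W["R"]@X+W["t"]; th=np.arctan2(np.hypot(q[0],q[1]),q[2]); ph=np.arctan2(q[1],q[0]); return W["mtx"][0,0]*th*np.cos(ph)+W["mtx"][0,2],W["mtx"][1,1]*th*np.sin(ph)+W["mtx"][1,2]
print("knob end px",proj(c))
T=[.4525+.004*.825,-.320-.004*.565,.140]
plan(p,R,np.array(T)-.03*tool(-.6,.663).as_matrix()[:,2],tool(-.6,.663),2)
```

```text
[ 0.4338 -0.2173  0.2665] [ 0.47 -0.28 -0.84] [ 0.56  0.39 -0.41  2.47  2.24  0.4  -0.81]
[[325.1922621    0.         283.22275498]
 [  0.         325.1922621  208.45986867]]
knob end px (np.float64(196.8918257852417), np.float64(180.2875989964034))
n 2 T [[0.0098, -0.0383, 0.0577], [0.0091, -0.0378, 0.0582]] turn [0.023, -0.042, 0.083]
```

View pics/w1.png

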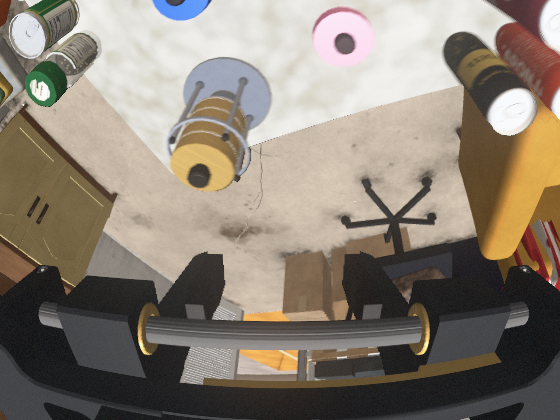

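The wrist view shows the gold top lid with its black knob at (200,175), against a predicted (197,180), so the choice is confirmed. Joint 5 slowed the last move, so I'll finish the approach slowly.

Call:
{"fn": "servo_tool", "kwargs": {"translation": [[0.003,-0.012,0.016],[0.003,-0.012,0.016],[0.003,-0.012,0.016],[0.003,-0.012,0.016],[0,0,0]], "turn": [[0.01,-0.02,0.04],[0.01,-0.02,0.04],[0.01,-0.02,0.04],[0.01,-0.02,0.04],[0,0,0]]}}

```text
clock: 3.78
tool_pos: [0.4323, -0.2734, 0.2076]
eef_rot: [0.276, 0.906, -0.094, 0.307]
contact_force: [-0.9, 0.3, -1.0]
opening: 0.695
finger_force: 0.0
```

```bash
cat >> h.py <<'E'
def wproj(W,X):
    q=W["R"]@X+W["t"]; th=np.arctan2(np.hypot(q[0],q[1]),q[2]); ph=np.arctan2(q[1],q[0]); f=W["mtx"][0,0]
    return np.array([f*th*np.cos(ph)+W["mtx"][0,2],f*th*np.sin(ph)+W["mtx"][1,2]])
def wplane(W,u,v,z):
    a=(np.array([u,v])-W["mtx"][:2,2])/W["mtx"][0,0]; th=np.hypot(*a); d=np.r_[a/th*np.sin(th),np.cos(th)]
    o=-W["R"].T@W["t"]; d=W["R"].T@d; return o+d*(z-o[2])/d[2]
E
python3 - <<'E'
from h import *
from plant import optics
s,p,R=cur(); print(p.round(4),R.as_matrix()[:,2].round(2),s["q"].round(2))
W=optics.snapshot("wrist"); np.savez("w2.npz",**W)
g=W["img"].astype(int); hs=cv2.cvtColor(W["img"],cv2.COLOR_RGB2HSV)
u,v=wproj(W,np.array([.4525,-.320,.142])).round().astype(int); print(u,v)
u0,v0=max(u-45,0),max(v-45,0)
m=np.zeros(g.shape[:2],bool); m[v0:v+45,u0:u+45]=1
for c,st,l in blobs(m&(hs[...,2]<75),40): print("blk",c,st, [wplane(W,*c,z).round(4) for z in(.142,)])
m[:]=0; m[max(v-90,0):v+90,max(0,u-90):u+90]=1
for c,st,l in blobs(m&(hs[...,0]>10)&(hs[...,0]<28)&(hs[...,1]>110)&(hs[...,2]>120),100): print("gold",c,st)
cv2.imwrite("pics/w2.png",W["img"][:,:,::-1])
Rt=tool(-.6,.663); T=np.array([.4525+.004*.825,-.320-.004*.565,.140])
plan(p,R,T-.03*Rt.as_matrix()[:,2],Rt,4)
E
```

```text
[ 0.4323 -0.2734  0.2076] [ 0.5  -0.34 -0.79] [ 0.75  0.63 -0.58  2.55  2.46  0.78 -1.1 ]
245 212
blk [247.49862259 205.26170799] [234 196  28  22 363] [array([ 0.4474, -0.3133,  0.142 ])]
blk [209.4084507  254.77464789] [200 252  22   5  71] [array([ 0.4901, -0.3947,  0.142 ])]
gold [247.16262976 128.76297578] [219 122  52  17 578]
gold [241.37380192 149.65814696] [213 142  57  24 626]
gold [283.42276423 159.2601626 ] [279 149  10  23 123]
gold [248.99974073 186.35649468] [ 207  156   84   67 3857]
gold [313.08498584 297.16430595] [288 289  47  13 353]
n 4 T [[0.0011, -0.0068, 0.013], [0.0011, -0.0068, 0.013], [0.0011, -0.0068, 0.0131], [0.0011, -0.0068, 0.0131]] turn [0.001, -0.002, 0.002]
```

Run:
```python
from h import *
from scipy.optimize import least_squares
for n in("w1.npz","w2.npz"):
    W=dict(np.load(n)); hs=cv2.cvtColor(W["img"],cv2.COLOR_RGB2HSV)
    print("cam",(-W["R"].T@W["t"]).round(3))
    u,v=wproj(W,np.array([.4525,-.320,.132])).astype(int)
    m=np.zeros(hs.shape[:2],bool); m[v-90:v+90,u-90:u+90]=1
    m&=(hs[...,0]>10)&(hs[...,0]<28)&(hs[...,1]>110)&(hs[...,2]>120)
    b=max(blobs(m),key=lambda b:b[1][4])[2].astype(np.uint8)
    c=max(cv2.findContours(b,0,1)[0],key=len)[:,0]
    P=np.array([wplane(W,*q,.132)[:2] for q in c])
    k=wplane(W,*c.mean(0),.132)[:2]
    d=-(W["R"].T@W["t"])[:2]-[.4525,-.32]; d/=np.hypot(*d)
    Q=P[(P-[.4525,-.32])@d<.005]   # far half of rim only
    f=least_squares(lambda q:np.hypot(*(Q-q).T)-.032,[.4525,-.32],loss="soft_l1",f_scale=.001); print(n,f.x.round(4),len(Q),np.abs(f.fun).mean().round(4))
W=dict(np.load("w2.npz"));cv2.imwrite("pics/w2c.png",cv2.resize(W["img"][100:310,170:390],None,fx=2.6,fy=2.6)[:,:,::-1])
```

```text
cam [ 0.302 -0.149  0.345]
w1.npz [ 0.4526 -0.3176] 82 0.0006
cam [ 0.305 -0.187  0.274]
w2.npz [ 0.4513 -0.3168] 120 0.006
```

View pics/w2c.png

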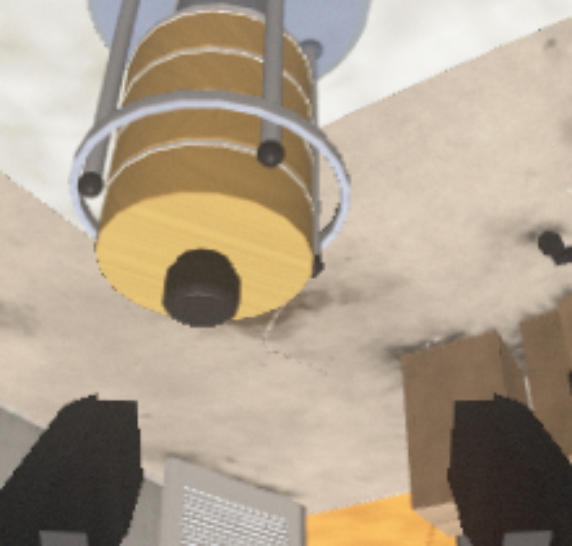

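The crop shows the top lid standing above the ring, with its knob at crop (200,288) and the fingers behind it. The position is (0.4525, -0.319). I'll use a 0.61 lean because joint 4 is near its limit.

Run:
```python
from h import *
s,p,R=cur()
Rt=tool(-.6,.61); T=np.array([.4525+.004*.825,-.319-.004*.565,.140]); z=Rt.as_matrix()[:,2]
plan(p,R,T-.03*z,Rt,4); plan(T-.03*z,Rt,T,Rt,4)
```

```text
n 4 T [[0.001, -0.0068, 0.0131], [0.0008, -0.0068, 0.0131], [0.0006, -0.0068, 0.0131], [0.0005, -0.0067, 0.0132]] turn [0.001, 0.011, 0.002]
n 4 T [[0.0, 0.0, 0.0075], [0.0, 0.0, 0.0075], [0.0, 0.0, 0.0075], [0.0, 0.0, 0.0075]] turn [0.0, 0.0, 0.0]
```

Call:
{"fn": "servo_tool", "kwargs": {"translation": [[0.001,-0.007,0.013],[0.001,-0.007,0.013],[0.001,-0.007,0.013],[0,-0.006,0.013],[0,0,0]], "turn": [[0.001,0.011,0.002],[0.001,0.011,0.002],[0.001,0.011,0.002],[0.001,0.011,0.002],[0,0,0]]}}

```text
clock: 4.45
tool_pos: [0.4418, -0.3127, 0.1648]
eef_rot: [0.283, 0.911, -0.089, 0.288]
contact_force: [0.4, 0.9, 0.1]
opening: 0.699
finger_force: 0.0
```

Run:
```python
from h import *
s,p,R=cur(); print(s["q"].round(2), p.round(4))
Rt=tool(-.6,.61); T=np.array([.4525+.004*.825,-.319-.004*.565,.140])
plan(p,R,T,Rt,4)
```

```text
[ 0.82  0.74 -0.54  2.46  2.53  0.74 -1.04] [ 0.4418 -0.3127  0.1648]
n 4 T [[0.0002, 0.0002, 0.0074], [0.0002, 0.0002, 0.0074], [0.0002, 0.0002, 0.0074], [0.0002, 0.0002, 0.0074]] turn [0.0, 0.001, -0.0]
```

Call:
{"fn": "servo_tool", "kwargs": {"translation": [[0,0,0.007],[0,0,0.008],[0,0,0.007],[0.001,0,0.008],[0,0,0]], "turn": [[0,0,0],[0,0,0],[0,0,0],[0,0,0],[0,0,0]]}}

```text
clock: 5.08
tool_pos: [0.4555, -0.3209, 0.1399]
eef_rot: [0.282, 0.911, -0.088, 0.288]
contact_force: [0.8, -0.6, -0.2]
opening: 0.702
finger_force: 0.0
```

Call:
{"fn": "servo_tool", "kwargs": {"translation": [[0,0,0],[0,0,0],[0,0,0],[0,0,0]], "turn": [[0,0,0],[0,0,0],[0,0,0],[0,0,0]], "grip": 0, "grip_force": 30}}

```text
clock: 5.58
tool_pos: [0.4554, -0.321, 0.1407]
eef_rot: [0.282, 0.911, -0.089, 0.289]
contact_force: [0.3, 0.2, -0.5]
opening: 0.269
finger_force: 0.0
```

Run:
```python
from h import *
s,p,R=cur(); print(s["q"].round(2), p.round(4),s["opening"]*88)
plan(p,R,p+[0,0,.06],R,6)
```

```text
[ 0.82  0.8  -0.53  2.43  2.56  0.77 -1.04] [ 0.4554 -0.321   0.1407] 23.643413561660914
n 6 T [[-0.0058, 0.0, -0.0082], [-0.0058, 0.0, -0.0082], [-0.0058, 0.0, -0.0082], [-0.0058, 0.0, -0.0082], [-0.0058, 0.0, -0.0082], [-0.0058, 0.0, -0.0082]] turn [0.0, 0.0, 0.0]
```

Opening is 23.6 mm with no force yet, so the fingers have just about reached the knob. I'll let them finish closing.

Call:
{"fn": "servo_tool", "kwargs": {"translation": [[0,0,0],[0,0,0],[0,0,0]], "turn": [[0,0,0],[0,0,0],[0,0,0]]}}

```text
clock: 5.95
tool_pos: [0.4554, -0.321, 0.1405]
eef_rot: [0.282, 0.911, -0.089, 0.289]
contact_force: [0.1, 0.6, -0.7]
opening: 0.232
finger_force: 30.0
```

Call:
{"fn": "servo_tool", "kwargs": {"translation": [[-0.006,0,-0.008],[-0.006,0,-0.008],[-0.006,0,-0.008],[-0.006,0,-0.008],[-0.006,0,-0.008],[-0.006,0,-0.009],[0,0,0]], "turn": [[0,0,0],[0,0,0],[0,0,0],[0,0,0],[0,0,0],[0,0,0],[0,0,0]]}}

```text
clock: 6.82
tool_pos: [0.4567, -0.322, 0.2025]
eef_rot: [0.282, 0.91, -0.089, 0.29]
contact_force: [0.3, -0.6, -0.8]
opening: 0.235
finger_force: 30.0
```

Run:
```python
from h import *
from plant import optics
s,p,R=cur(); print(s["q"].round(2), p.round(4),s["opening"]*88)
W=optics.snapshot("wrist"); np.savez("w3.npz",**W)
S=optics.snapshot("scene"); np.savez("s3.npz",**S)
a=W["img"][100:400,130:430]; b=cv2.resize(S["img"][180:300,330:450],(300,300),interpolation=2)
cv2.imwrite("pics/w3.png",np.hstack([a,b])[:,:,::-1])
```

```text
[ 0.81  0.63 -0.49  2.38  2.47  0.56 -0.97] [ 0.4567 -0.322   0.2025] 20.676818841665455
```

View pics/w3.png

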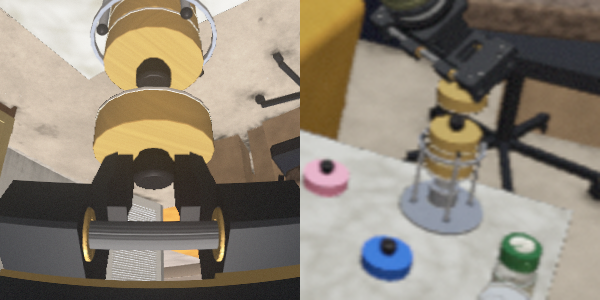

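The left crop shows lid_1 held by its knob between the fingers with lid_2 below it. The right crop shows it clear of the stack. Next I'll measure the held lid's tilt and offset from wrist depth.

```bash
cat >> h.py <<'E'
def wcloud(W):
    h,w=W["z_map"].shape; v,u=np.mgrid[:h,:w]; a=np.stack([u,v],-1)-W["mtx"][:2,2]; a=a/W["mtx"][0,0]; th=np.linalg.norm(a,axis=-1)+1e-9
    z=W["z_map"]; k=z*np.tan(th)/th
    return (np.stack([a[...,0]*k,a[...,1]*k,z],-1)-W["t"])@W["R"]
def heldlid(W,ztop,c0):
    hs=cv2.cvtColor(W["img"],cv2.COLOR_RGB2HSV); C=wcloud(W)
    m=(hs[...,0]>10)&(hs[...,0]<28)&(hs[...,1]>100)&(hs[...,2]>90)&(W["z_map"]>0)&(abs(C[...,2]-ztop)<.008)&(np.hypot(C[...,0]-c0[0],C[...,1]-c0[1])<.05)
    P=C[m]
    for _ in range(4):
        c=P.mean(0); n=np.linalg.svd(P-c,full_matrices=False)[2][2]; n*=np.sign(n[2]); P=P[abs((P-c)@n)<.0015]
    print("top pts",len(P),"normal",n.round(4),"tilt",np.degrees(np.arccos(n[2])).round(2),"z",c.round(4),"rms",np.std((P-c)@n).round(5))
    (x,y),r=cv2.minEnclosingCircle((P[:,:2]*1000).astype(np.float32)); print("circle",x/1000,y/1000,r)
    return n,P
E
python3 - <<'E'
from h import *
s,p,R=cur(); W=dict(np.load("w3.npz"))
n,P=heldlid(W,.194,[.4535,-.32]); print(R.inv().apply(n).round(3))
print(P.min(0),P.max(0))
E
```

```text
top pts 2808 normal [-0.0444  0.0305  0.9985] tilt 3.09 z [ 0.4443 -0.3128  0.1933] rms 0.0005
circle 0.45406863403320313 -0.3191461791992187 31.46571922302246
[-0.531  0.001 -0.847]
[ 0.42364016 -0.34927615  0.19089169] [ 0.47776135 -0.28871506  0.19530918]
```

Run:
```python
from h import *
for f in("w1.npz","w2.npz"): heldlid(dict(np.load(f)),.132,[.4525,-.319])
heldlid(dict(np.load("w3.npz")),.132,[.4525,-.319])
```

```text
top pts 1722 normal [-0.0053  0.007   1.    ] tilt 0.5 z [ 0.4507 -0.3161  0.1317] rms 0.00049
circle 0.45382427978515627 -0.3192307434082031 32.0433235168457
top pts 2292 normal [-0.0142  0.0101  0.9998] tilt 1.0 z [ 0.4496 -0.3154  0.1317] rms 0.00043
circle 0.45375970458984377 -0.31899102783203126 32.35584259033203
top pts 3973 normal [-0.0047  0.0043  1.    ] tilt 0.37 z [ 0.448  -0.3151  0.1311] rms 0.00047
circle 0.4536138916015625 -0.31918759155273435 32.01034927368164
```

The held lid is tilted about 2.5°, which will level on contact. It sits 3.8 mm behind the TCP and 28.6 mm below it, as planned. Next I'll carry it over the cans.

Run:
```python
from h import *
s,p,R=cur()
a=p+[0.01,.05,.09]; Ra=tool(-.5,.61); b=np.array([.49,.0,.30]); Rb=tool(-.1,.61); c=np.array([.4226,.294,.28]); Rc=tool(.19,.61)
plan(p,R,a,Ra,4); plan(a,Ra,b,Rb,8); plan(b,Rb,c,Rc,9)
```

```text
n 4 T [[-0.0089, 0.0118, -0.0213], [-0.0091, 0.0119, -0.0211], [-0.0093, 0.012, -0.0209], [-0.0095, 0.0121, -0.0208]] turn [-0.014, 0.001, -0.021]
n 8 T [[0.0106, 0.0312, -0.0087], [0.0093, 0.0319, -0.0078], [0.008, 0.0324, -0.0069], [0.0067, 0.0329, -0.006], [0.0053, 0.0333, -0.005], [0.0039, 0.0336, -0.0041], [0.0025, 0.0339, -0.0031], [0.0011, 0.034, -0.0021]] turn [-0.029, 0.0, -0.041]
n 9 T [[0.0101, 0.0318, -0.0043], [0.0092, 0.0321, -0.0037], [0.0084, 0.0324, -0.0031], [0.0075, 0.0326, -0.0025], [0.0066, 0.0329, -0.0019], [0.0058, 0.0331, -0.0013], [0.0049, 0.0332, -0.0007], [0.004, 0.0333, -0.0001], [0.0031, 0.0334, 0.0005]] turn [-0.018, 0.0, -0.026]
```

Call:
{"fn": "servo_tool", "kwargs": {"translation": [[-0.009,0.012,-0.021],[-0.009,0.012,-0.021],[-0.009,0.012,-0.021],[-0.009,0.012,-0.021]], "turn": [[-0.014,0,-0.021],[-0.014,0,-0.021],[-0.014,0,-0.021],[-0.014,0,-0.021]]}}

```text
clock: 7.42
tool_pos: [0.4656, -0.2705, 0.2907]
eef_rot: [0.235, 0.924, -0.074, 0.292]
contact_force: [-0.3, -1.0, -0.4]
opening: 0.231
finger_force: 30.0
```

Call:
{"fn": "servo_tool", "kwargs": {"translation": [[0.011,0.031,-0.009],[0.009,0.032,-0.008],[0.008,0.032,-0.007],[0.007,0.033,-0.006],[0.005,0.033,-0.005],[0.004,0.034,-0.004],[0.002,0.034,-0.003],[0.001,0.034,-0.002]], "turn": [[-0.029,0,-0.041],[-0.029,0,-0.041],[-0.029,0,-0.041],[-0.029,0,-0.041],[-0.029,0,-0.041],[-0.029,0,-0.041],[-0.029,0,-0.041],[-0.029,0,-0.041]]}}

```text
clock: 8.43
tool_pos: [0.4887, 0.0016, 0.2989]
eef_rot: [0.045, 0.952, -0.015, 0.301]
contact_force: [0.5, 0.6, -0.8]
opening: 0.234
finger_force: 30.0
```

Run:
```python
from h import *
s,p,R=cur(); z=R.as_matrix()[:,2]; print(s["q"].round(2), p.round(4),"lean",np.arccos(-z[2]),"az",np.arctan2(z[1],z[0]),R.as_matrix()[:,1].round(3))
plan(p,R,np.array([.4226,.294,.28]),tool(.19,.61),9)
```

```text
[ 0.12  0.32 -0.46  2.43  2.02  0.39 -0.74] [0.4887 0.0016 0.2989] lean 0.611915264947941 az -0.09565911712614328 [ 0.095  0.995 -0.001]
n 9 T [[0.0097, 0.0316, -0.0043], [0.0089, 0.032, -0.0037], [0.008, 0.0322, -0.0031], [0.0072, 0.0325, -0.0025], [0.0064, 0.0327, -0.0019], [0.0055, 0.0329, -0.0013], [0.0047, 0.033, -0.0007], [0.0038, 0.0332, -0.0001], [0.0029, 0.0332, 0.0005]] turn [-0.018, 0.0, -0.026]
```

Call:
{"fn": "servo_tool", "kwargs": {"translation": [[0.01,0.032,-0.004],[0.009,0.032,-0.004],[0.008,0.032,-0.003],[0.007,0.032,-0.002],[0.006,0.033,-0.002],[0.006,0.033,-0.001],[0.005,0.033,-0.001],[0.004,0.033,0],[0.003,0.033,0],[0,0,0]], "turn": [[-0.018,0,-0.026],[-0.018,0,-0.026],[-0.018,0,-0.026],[-0.018,0,-0.026],[-0.018,0,-0.026],[-0.018,0,-0.026],[-0.018,0,-0.026],[-0.018,0,-0.026],[-0.018,0,-0.026],[0,0,0]]}}

```text
clock: 9.68
tool_pos: [0.422, 0.2952, 0.2791]
eef_rot: [-0.091, 0.949, 0.028, 0.3]
contact_force: [-0.1, -0.4, -0.6]
opening: 0.233
finger_force: 30.0
```

Run:
```python
from h import *
from plant import optics
s,p,R=cur(); z=R.as_matrix()[:,2]; print(s["q"].round(2), p.round(4),"lean",np.arccos(-z[2]),"az",np.arctan2(z[1],z[0]))
Rc=tool(.19,.61); W=np.array([.4666,.3025,0]); x=np.array([.982,.189,0])
a=W-.045*x+[0,0,.15]; b=W+[0,0,.105]
plan(p,R,a,Rc,5); plan(a,Rc,b,Rc,4)
T=optics.snapshot("top"); np.savez("t4.npz",**T)
W=optics.snapshot("wrist"); np.savez("w4.npz",**W); heldlid(W,p[2]-.0086,p[:2])
cv2.imwrite("pics/w4.png",W["img"][:,:,::-1])
```

```text
[-0.52  0.45 -0.63  2.34  1.62  0.71 -0.75] [0.422  0.2952 0.2791] lean 0.6117155641295059 az 0.1904900706477675
n 5 T [[0.0148, -0.0002, 0.0212], [0.0148, -0.0002, 0.0212], [0.0148, -0.0002, 0.0212], [0.0148, -0.0002, 0.0212], [0.0148, -0.0002, 0.0212]] turn [0.0, 0.0, 0.0]
n 4 T [[-0.0028, 0.0, 0.0157], [-0.0028, 0.0, 0.0157], [-0.0028, 0.0, 0.0157], [-0.0028, 0.0, 0.0157]] turn [0.0, 0.0, 0.0]
top pts 2798 normal [-0.0487 -0.0047  0.9988] tilt 2.81 z [0.4082 0.2915 0.2698] rms 0.0005
circle 0.4196534423828125 0.2936225280761719 31.460355758666992
```

View pics/w4.png

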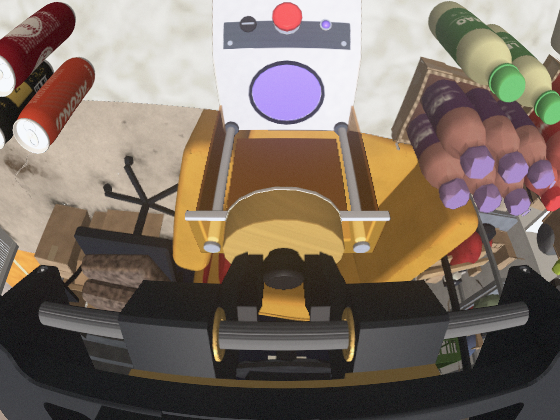

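The wrist view looks straight down the station's axis: window at (287,92), red knob at (287,17), shield posts at (230,130) and (343,130), with the lid held in front at (283,225). I'll refine the window position from this closer view.

Run:
```python
from h import *
from scipy.optimize import least_squares
W=dict(np.load("w4.npz")); hs=cv2.cvtColor(W["img"],cv2.COLOR_RGB2HSV)
m=np.zeros(hs.shape[:2],bool); m[50:135,230:350]=1; m&=(hs[...,0]>115)&(hs[...,0]<150)&(hs[...,1]>50)&(hs[...,2]>100)
b=max(blobs(m),key=lambda b:b[1][4]); print(b[1])
c=max(cv2.findContours(b[2].astype(np.uint8),0,1)[0],key=len)[:,0]
P=np.array([wplane(W,*q,.057)[:2] for q in c])
f=least_squares(lambda q:np.hypot(*(P-q[:2]).T)-q[2],[.46,.3,.037],loss="soft_l1",f_scale=.001); print("win",f.x.round(4),np.abs(f.fun).mean())
m=np.zeros(hs.shape[:2],bool); m[0:45,260:320]=1; m&=((hs[...,0]<6)|(hs[...,0]>174))&(hs[...,1]>140)&(hs[...,2]>90)
b=max(blobs(m),key=lambda b:b[1][4]); C=wcloud(W)[b[2]]; print("knob",b[0],wplane(W,*b[0],.055).round(4),np.median(C,0),C.min(0),C.max(0))
```

```text
[ 252   64   70   57 3123]
win [0.4618 0.3041 0.0362] 0.00039942711908373994
knob [286.76910569  16.06666667] [0.3763 0.2878 0.055 ] [0.37513766 0.28760707 0.05835801] [0.2746993  0.26632723 0.04688199] [0.39401271 0.3007396  0.35173567]
```

Call:
{"fn": "servo_tool", "kwargs": {"translation": [[0.0145,0,0.0215],[0.0145,0,0.0215],[0.0145,0,0.0215],[0.0145,0,0.0215],[0.0145,0,0.0205],[0,0,0]], "turn": [[0,0,0],[0,0,0],[0,0,0],[0,0,0],[0,0,0],[0,0,0]]}}

```text
clock: 10.52
tool_pos: [0.4247, 0.2906, 0.1491]
eef_rot: [-0.09, 0.95, 0.025, 0.299]
contact_force: [0.8, 0.4, -1.3]
opening: 0.236
finger_force: 30.0
```

Run:
```python
from h import *
s,p,R=cur(); print(s["q"].round(2), p.round(4))
Rc=tool(.19,.61); b=np.array([.4653,.304,.100])
plan(p,R,b,Rc,6); plan(b,Rc,b-[0,0,.0175],Rc,5)
```

```text
[-0.56  0.8  -0.66  2.47  2.04  1.   -1.23] [0.4247 0.2906 0.1491]
n 6 T [[-0.0011, 0.001, 0.0107], [-0.0011, 0.001, 0.0107], [-0.0011, 0.001, 0.0107], [-0.0011, 0.0009, 0.0107], [-0.0011, 0.0009, 0.0107], [-0.0011, 0.0009, 0.0108]] turn [-0.001, -0.0, 0.0]
n 5 T [[0.002, -0.0, 0.0029], [0.002, 0.0, 0.0029], [0.002, 0.0, 0.0029], [0.002, 0.0, 0.0029], [0.002, 0.0, 0.0029]] turn [0.0, 0.0, 0.0]
```

Call:
{"fn": "servo_tool", "kwargs": {"translation": [[-0.001,0.001,0.011],[-0.001,0.001,0.011],[-0.001,0.001,0.011],[-0.001,0.001,0.011],[-0.001,0.001,0.011],[-0.001,0.001,0.009],[0,0,0],[0,0,0]], "turn": [[0,0,0],[0,0,0],[0,0,0],[0,0,0],[0,0,0],[0,0,0],[0,0,0],[0,0,0]]}}

```text
clock: 11.52
tool_pos: [0.4646, 0.3062, 0.102]
eef_rot: [-0.09, 0.949, 0.027, 0.3]
contact_force: [-0.1, 0.4, -0.5]
opening: 0.234
finger_force: 30.0
```

Run:
```python
from h import *
from plant import optics
s,p,R=cur(); z=R.as_matrix()[:,2]; print(s["q"].round(2), p.round(4),"lean",np.arccos(-z[2]),"az",np.arctan2(z[1],z[0]))
Rc=tool(.19,.61); b=np.array([.4653,.304,.087])
plan(p,R,b,Rc,3); plan(b,Rc,b-[0,0,.0045],Rc,3)
W=optics.snapshot("wrist"); np.savez("w5.npz",**W); heldlid(W,p[2]-.0086,p[:2])
```

```text
[-0.52  0.92 -0.62  2.38  2.14  1.02 -1.2 ] [0.4646 0.3062 0.102 ] lean 0.6126060680322637 az 0.18472368971224087
n 3 T [[0.0028, -0.0008, 0.0041], [0.0028, -0.0008, 0.0041], [0.0028, -0.0008, 0.0041]] turn [-0.001, 0.001, -0.0]
n 3 T [[0.0009, -0.0, 0.0012], [0.0009, 0.0, 0.0012], [0.0009, 0.0, 0.0012]] turn [0.0, 0.0, 0.0]
top pts 3215 normal [-0.0529 -0.0052  0.9986] tilt 3.05 z [0.4523 0.3051 0.0929] rms 0.00053
circle 0.47252691650390627 0.3079987487792969 41.916324615478516
```

Call:
{"fn": "servo_tool", "kwargs": {"translation": [[0.003,-0.001,0.004],[0.003,-0.001,0.004],[0.003,0,0.004],[0,0,0]], "turn": [[0,0,0],[0,0,0],[0,0,0],[0,0,0]]}}

```text
clock: 12.08
tool_pos: [0.4645, 0.304, 0.0863]
eef_rot: [-0.09, 0.949, 0.027, 0.3]
contact_force: [0.6, -0.2, -0.2]
opening: 0.231
finger_force: 30.0
```

Call:
{"fn": "servo_tool", "kwargs": {"translation": [[0.001,0,0.001],[0.001,0,0.001],[0.001,0,0.002],[0,0,0]], "turn": [[0,0,0],[0,0,0],[0,0,0],[0,0,0]]}}

```text
clock: 12.58
tool_pos: [0.4644, 0.3041, 0.0835]
eef_rot: [-0.09, 0.949, 0.027, 0.302]
contact_force: [-5.3, -1.9, 13.6]
opening: 0.234
finger_force: 30.0
```

Run:
```python
from h import *
from plant import optics
s,p,R=cur(); z=R.as_matrix()[:,2]; print(p.round(4),s["contact_force"],"az",np.arctan2(z[1],z[0]))
W=optics.snapshot("wrist"); np.savez("w6.npz",**W); heldlid(W,p[2]-.0086,p[:2])
cv2.imwrite("pics/w6.png",cv2.resize(W["img"][0:300,130:430],None,fx=2,fy=2)[:,:,::-1])
```

```text
[0.4644 0.3041 0.0835] [-5.32847848 -1.94653945 13.56003092] az 0.18588471583305063
top pts 3090 normal [-0.0565 -0.0105  0.9983] tilt 3.3 z [0.4523 0.3032 0.0746] rms 0.00055
circle 0.4725108642578125 0.3059151611328125 41.92674255371094
```

View pics/w6.png

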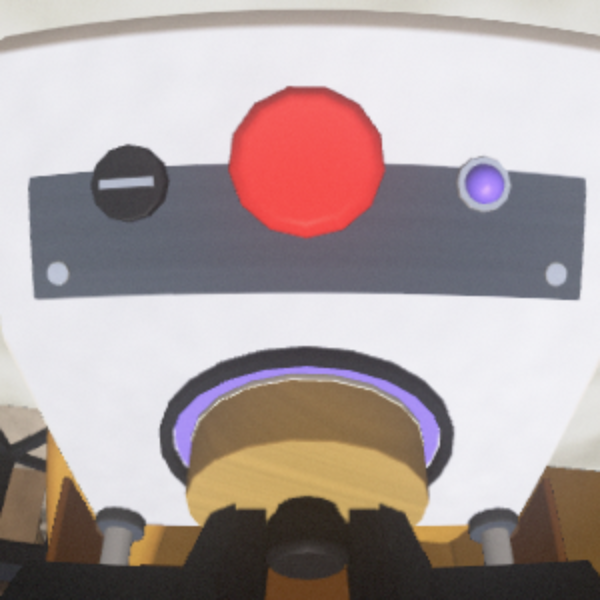

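The crop shows the lid inside the rubber ring, with violet gaps on the left (180), right (432) and front (370), all fairly even. It is in contact at about 14 N. Easing off and releasing.

Call:
{"fn": "servo_tool", "kwargs": {"translation": [[-0.001,0,-0.001],[0,0,0]], "turn": [[0,0,0],[0,0,0]]}}

```text
clock: 12.88
tool_pos: [0.465, 0.3043, 0.0836]
eef_rot: [-0.09, 0.949, 0.027, 0.301]
contact_force: [-2.2, -1.1, 3.6]
opening: 0.235
finger_force: 30.0
```

Call:
{"fn": "servo_tool", "kwargs": {"translation": [[0,0,0],[0,0,0],[0,0,0],[0,0,0],[0,0,0]], "turn": [[0,0,0],[0,0,0],[0,0,0],[0,0,0],[0,0,0]], "grip": 0.6}}

```text
clock: 13.5
tool_pos: [0.4648, 0.3041, 0.0833]
eef_rot: [-0.09, 0.949, 0.027, 0.3]
contact_force: [0.8, 0.4, -0.3]
opening: 0.597
finger_force: 0.0
```

Run:
```python
from h import *
from plant import optics
s,p,R=cur(); print(p.round(4),s["contact_force"],s["opening"])
W=optics.snapshot("wrist"); np.savez("w7.npz",**W); heldlid(W,.075,[.4622,.3034])
```

```text
[0.4648 0.3041 0.0833] [ 0.79968828  0.41194059 -0.33323358] 0.5974284772020952
top pts 3659 normal [-0.0178 -0.0026  0.9998] tilt 1.03 z [0.4569 0.3038 0.0746] rms 0.00044
circle 0.47151287841796874 0.30637704467773436 40.25321578979492
```

The lid lies flat: top at 0.0746, and the tilt is the same as the at-rest measurement bias. Retreating and heading to the red knob, with the lean fitted to its axis.

Call:
{"fn": "servo_tool", "kwargs": {"translation": [[0,0,-0.015],[0,0,-0.02],[0,0,-0.02],[0,0,-0.02],[0,0,0]], "turn": [[0,0,0],[0,0,0],[0,0,0],[0,0,0],[0,0,0]]}}

```text
clock: 14.18
tool_pos: [0.4217, 0.2967, 0.1462]
eef_rot: [-0.091, 0.949, 0.028, 0.301]
contact_force: [-0.1, -0.6, 0.3]
opening: 0.599
finger_force: 0.0
```

Run:
```python
from h import *
from plant import optics
s,p,R=cur(); print(s["q"].round(2),p.round(4))
W=optics.snapshot("wrist"); np.savez("w8.npz",**W); heldlid(W,.075,[.4622,.3034])
hs=cv2.cvtColor(W["img"],cv2.COLOR_RGB2HSV)
m=((hs[...,0]<6)|(hs[...,0]>174))&(hs[...,1]>140)&(hs[...,2]>90)
u,v=wproj(W,np.array([.375,.287,.056])).astype(int); k=np.zeros_like(m); k[max(0,v-50):v+50,u-50:u+50]=1
b=max(blobs(m&k),key=lambda b:b[1][4]); C=wcloud(W)[b[2]]; print("knob",b[0],b[1],(u,v),np.median(C,0).round(4))
Rk=tool(.19,.611); T=np.array([.3822,.288,.0448])
q=np.array([.375,.287,.115]); plan(p,R,q,Rk,4); plan(q,Rk,T,Rk,6)
```

```text
[-0.57  0.82 -0.66  2.47  2.04  1.02 -1.25] [0.4217 0.2967 0.1462]
top pts 2521 normal [-0.0123 -0.0024  0.9999] tilt 0.72 z [0.4575 0.3038 0.0746] rms 0.00042
circle 0.47125408935546875 0.3066600952148438 40.42726516723633
knob [281.74147551  89.39987601] [ 259   68   47   45 1613] (np.int64(280), np.int64(88)) [0.374  0.2877 0.0577]
n 4 T [[0.0143, -0.0002, -0.0005], [0.0143, -0.0002, -0.0005], [0.0143, -0.0002, -0.0005], [0.0143, -0.0002, -0.0005]] turn [-0.0, 0.001, 0.0]
n 6 T [[0.0057, -0.0001, 0.0103], [0.0057, -0.0001, 0.0103], [0.0057, -0.0001, 0.0103], [0.0057, -0.0001, 0.0103], [0.0057, -0.0001, 0.0103], [0.0057, -0.0001, 0.0103]] turn [0.0, 0.0, 0.0]
```

Call:
{"fn": "servo_tool", "kwargs": {"translation": [[0.014,0,0],[0.014,0,0],[0.014,0,0],[0.014,0,0],[0,0,0]], "turn": [[0,0,0],[0,0,0],[0,0,0],[0,0,0],[0,0,0]]}}

```text
clock: 14.85
tool_pos: [0.3799, 0.295, 0.1094]
eef_rot: [-0.092, 0.95, 0.028, 0.296]
contact_force: [-0.5, -0.3, -0.7]
opening: 0.597
finger_force: 0.0
```

Run:
```python
from h import *
s,p,R=cur();z=R.as_matrix()[:,2];  print(s["q"].round(2),p.round(4),"lean",np.arccos(-z[2]),"az",np.arctan2(z[1],z[0]))
for L in (.611,.45):
  Rk=tool(.19,L); T=np.array([.3828,.2888,.0448]); plan(p,R,T,Rk,6)
```

```text
[-0.51  1.06 -1.03  2.56  1.91  1.43 -1.3 ] [0.3799 0.295  0.1094] lean 0.6041800074649977 az 0.19151079475949548
n 6 T [[0.0059, -0.0011, 0.009], [0.0059, -0.0011, 0.009], [0.0059, -0.0011, 0.009], [0.0059, -0.0011, 0.009], [0.0059, -0.0011, 0.009], [0.0059, -0.0011, 0.009]] turn [0.0, -0.001, 0.0]
n 6 T [[0.0059, -0.0011, 0.009], [0.0057, -0.0011, 0.0092], [0.0054, -0.0011, 0.0093], [0.0052, -0.0011, 0.0094], [0.0049, -0.0011, 0.0096], [0.0047, -0.0011, 0.0097]] turn [0.0, 0.026, 0.0]
```

Joint 4 is at its limit. The pads can hold the round head at any lean, so I'll use 0.40 here.

Run:
```python
from h import *
s,p,R=cur()
Rk=tool(.19,.4); T=np.array([.3828,.2888,.0455]); m=np.array([.3828,.2888,.09]); plan(p,R,m,Rk,4); plan(m,Rk,T,Rk,5)
```

```text
n 4 T [[0.0024, -0.0017, 0.0042], [0.0022, -0.0017, 0.0043], [0.002, -0.0017, 0.0045], [0.0017, -0.0017, 0.0045]] turn [0.0, 0.051, 0.001]
n 5 T [[0.0035, -0.0, 0.0082], [0.0035, -0.0, 0.0082], [0.0035, -0.0, 0.0082], [0.0035, -0.0, 0.0082], [0.0035, -0.0, 0.0082]] turn [0.0, 0.0, 0.0]
```

Call:
{"fn": "servo_tool", "kwargs": {"translation": [[0.002,-0.0015,0.004],[0.002,-0.0015,0.0045],[0.002,-0.002,0.0045],[0.002,-0.002,0.0045],[0,0,0],[0,0,0]], "turn": [[0,0.051,0],[0,0.051,0],[0,0.051,0],[0,0.051,0],[0,0,0],[0,0,0]]}}

```text
clock: 15.6
tool_pos: [0.3858, 0.2872, 0.0935]
eef_rot: [-0.095, 0.974, 0.017, 0.203]
contact_force: [0.3, -0.3, 0.0]
opening: 0.599
finger_force: 0.0
```

Run:
```python
from h import *
s,p,R=cur();z=R.as_matrix()[:,2];  print(s["q"].round(2),p.round(4),"lean",np.arccos(-z[2]),"az",np.arctan2(z[1],z[0]))
Rk=tool(.19,.4); T=np.array([.3828,.2888,.0455]); plan(p,R,T,Rk,5)
```

```text
[-0.34  1.01 -1.04  2.42  1.83  1.15 -0.99] [0.3858 0.2872 0.0935] lean 0.4104704335126069 az 0.17930978938027767
n 5 T [[0.0043, 0.0005, 0.0086], [0.0043, 0.0005, 0.0086], [0.0043, 0.0005, 0.0086], [0.0043, 0.0004, 0.0086], [0.0042, 0.0004, 0.0086]] turn [-0.001, 0.002, 0.001]
```

Call:
{"fn": "servo_tool", "kwargs": {"translation": [[0.0045,0.0005,0.0085],[0.0045,0.0005,0.0085],[0.004,0.0005,0.0085],[0.004,0,0.0085],[0.004,0,0.0085],[0,0,0],[0,0,0]], "turn": [[0,0.002,0],[0,0.002,0],[0,0.002,0],[0,0.002,0],[0,0.002,0],[0,0,0],[0,0,0]]}}

```text
clock: 16.48
tool_pos: [0.3825, 0.2885, 0.0459]
eef_rot: [-0.095, 0.976, 0.017, 0.197]
contact_force: [-1.2, 0.1, 0.5]
opening: 0.602
finger_force: 0.0
```

Run:
```python
from h import *
s,p,R=cur();z=R.as_matrix()[:,2];  print(s["q"].round(2),p.round(4),"lean",np.arccos(-z[2]),"az",np.arctan2(z[1],z[0]))
o=np.array([-.563,-.108,.819]); print("pull per mm tool", R.inv().apply(o).round(3))
```

```text
[-0.36  1.13 -1.01  2.43  1.93  1.22 -1.06] [0.3825 0.2885 0.0459] lean 0.3984040472032044 az 0.18250165763850074
pull per mm tool [ 0.211 -0.002 -0.977]
```

Call:
{"fn": "servo_tool", "kwargs": {"translation": [[0,0,0],[0,0,0],[0,0,0],[0,0,0],[0,0,0],[0,0,0]], "turn": [[0,0,0],[0,0,0],[0,0,0],[0,0,0],[0,0,0],[0,0,0]], "grip": 0, "grip_force": 45}}

```text
clock: 17.23
tool_pos: [0.3827, 0.2883, 0.046]
eef_rot: [-0.095, 0.976, 0.017, 0.197]
contact_force: [-0.6, -0.5, 4.2]
opening: 0.295
finger_force: 45.0
```

Call:
{"fn": "servo_tool", "kwargs": {"translation": [[0.0004,0,-0.002],[0.0004,0,-0.002],[0.0004,0,-0.002],[0.0004,0,-0.002],[0.0004,0,-0.002],[0.0004,0,-0.002],[0.0004,0,-0.002],[0,0,0]], "turn": [[0,0,0],[0,0,0],[0,0,0],[0,0,0],[0,0,0],[0,0,0],[0,0,0],[0,0,0]]}}

```text
clock: 18.23
tool_pos: [0.3746, 0.2868, 0.0577]
eef_rot: [-0.095, 0.976, 0.017, 0.197]
contact_force: [1.4, -0.9, 0.8]
opening: 0.29
finger_force: 45.0
```

Run:
```python
from h import *
s,p,R=cur(); print(p.round(4),((p-[.3827,.2883,.046])@[-.563,-.108,.819]).round(4),s["contact_force"].round(1),s["opening"])
```

```text
[0.3746 0.2868 0.0577] 0.0143 [ 1.4 -0.9  0.8] 0.28961240517463216
```

The knob followed 14.3 mm and the force is near zero. Letting go and backing off.

Call:
{"fn": "servo_tool", "kwargs": {"translation": [[0,0,0],[0,0,0],[0,0,0],[0,0,0],[0,0,0]], "turn": [[0,0,0],[0,0,0],[0,0,0],[0,0,0],[0,0,0]], "grip": 0.6}}

```text
clock: 18.85
tool_pos: [0.3746, 0.2871, 0.0576]
eef_rot: [-0.095, 0.976, 0.017, 0.197]
contact_force: [-0.4, -1.1, -0.3]
opening: 0.597
finger_force: 0.0
```

Call:
{"fn": "servo_tool", "kwargs": {"translation": [[0.002,0,-0.01],[0.002,0,-0.01],[0.002,0,-0.01],[0.002,0,-0.01],[0,0,0]], "turn": [[0,0,0],[0,0,0],[0,0,0],[0,0,0],[0,0,0]]}}

```text
clock: 19.48
tool_pos: [0.3519, 0.2831, 0.0922]
eef_rot: [-0.095, 0.975, 0.017, 0.198]
contact_force: [-0.0, -0.4, -0.5]
opening: 0.601
finger_force: 0.0
```

Run:
```python
from h import *
from plant import optics
s,p,R=cur(); print(s["q"].round(2),p.round(4),s["contact_force"].round(1))
W=optics.snapshot("wrist"); np.savez("w9.npz",**W); heldlid(W,.075,[.4622,.3034])
hs=cv2.cvtColor(W["img"],cv2.COLOR_RGB2HSV); C=wcloud(W)
m=((hs[...,0]<6)|(hs[...,0]>174))&(hs[...,1]>140)&(hs[...,2]>90)&(np.hypot(C[...,0]-.37,C[...,1]-.287)<.04)
b=max(blobs(m),key=lambda b:b[1][4]); print("knob",b[0],b[1],np.median(C[b[2]],0).round(4))
cv2.imwrite("pics/w9.png",W["img"][:,:,::-1])
end=np.array([.374,.2877,.0577])+.014*np.array([-.563,-.108,.819]); print("exp end",end.round(4))
```

```text
[-0.4   1.02 -1.07  2.49  1.81  1.2  -1.11] [0.3519 0.2831 0.0922] [-0.  -0.4 -0.5]
top pts 193 normal [-0.0787 -0.018   0.9967] tilt 4.63 z [0.4393 0.2999 0.0706] rms 0.00081
circle 0.46275701904296873 0.3048388977050781 32.0781364440918
knob [281.96983914 253.65951743] [ 260  233   45   43 1492] [0.3652 0.2861 0.0688]
exp end [0.3661 0.2862 0.0692]
```

View pics/w9.png

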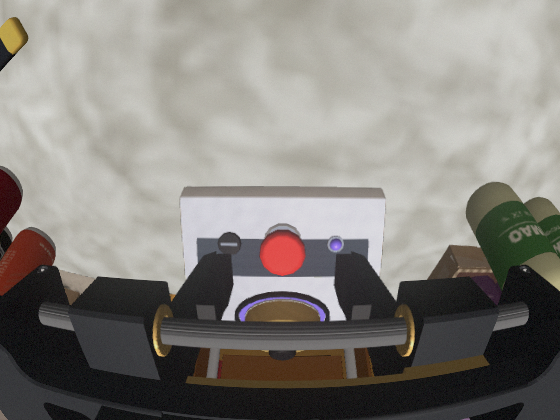

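The view shows the red knob standing out (282,254), its measured end at (0.365, 0.286, 0.069) matching full travel, and the lid on the lit window. I'll wait out the exposure while closing the fingers.

Call:
{"fn": "servo_tool", "kwargs": {"translation": [[0,0,0],[0,0,0],[0,0,0],[0,0,0],[0,0,0],[0,0,0],[0,0,0],[0,0,0],[0,0,0],[0,0,0]], "turn": [[0,0,0],[0,0,0],[0,0,0],[0,0,0],[0,0,0],[0,0,0],[0,0,0],[0,0,0],[0,0,0],[0,0,0]], "grip": 0, "grip_force": 20}}

```text
clock: 20.78
tool_pos: [0.3521, 0.2828, 0.0914]
eef_rot: [-0.095, 0.976, 0.017, 0.197]
contact_force: [0.3, -0.6, 0.1]
opening: 0.004
finger_force: 0.0
```

Call:
{"fn": "servo_tool", "kwargs": {"translation": [[0,0,0],[0,0,0],[0,0,0],[0,0,0],[0,0,0],[0,0,0],[0,0,0],[0,0,0],[0,0,0],[0,0,0]], "turn": [[0,0,0],[0,0,0],[0,0,0],[0,0,0],[0,0,0],[0,0,0],[0,0,0],[0,0,0],[0,0,0],[0,0,0]]}}

```text
clock: 22.02
tool_pos: [0.3521, 0.2827, 0.0914]
eef_rot: [-0.095, 0.976, 0.017, 0.197]
contact_force: [0.5, 0.1, 0.6]
opening: 0.001
finger_force: 0.0
```

Call:
{"fn": "servo_tool", "kwargs": {"translation": [[0,0,0],[0,0,0],[0,0,0],[0,0,0],[0,0,0],[0,0,0],[0,0,0],[0,0,0]], "turn": [[0,0,0],[0,0,0],[0,0,0],[0,0,0],[0,0,0],[0,0,0],[0,0,0],[0,0,0]]}}

```text
clock: 23.02
tool_pos: [0.3521, 0.2828, 0.0914]
eef_rot: [-0.095, 0.976, 0.017, 0.197]
contact_force: [1.1, -0.4, 1.1]
opening: 0.007
finger_force: 0.0
```

Run:
```python
from h import *
s,p,R=cur(); print(p.round(4),s["opening"],s["clock"])
o=np.array([-.563,-.108,.819]); out=np.array([.3656,.2861,.069]); inn=out-.014*o
plan(p,R,out+.004*o,R,4); plan(out+.004*o,R,inn-.0015*o,R,7)
```

```text
[0.3521 0.2828 0.0914] 0.007375232614424681 23.025
n 4 T [[-0.0008, 0.0002, 0.0055], [-0.0008, 0.0002, 0.0055], [-0.0008, 0.0002, 0.0055], [-0.0008, 0.0002, 0.0055]] turn [0.0, 0.0, 0.0]
n 7 T [[-0.0006, 0.0, 0.0027], [-0.0006, 0.0, 0.0027], [-0.0006, 0.0, 0.0027], [-0.0006, 0.0, 0.0027], [-0.0006, 0.0, 0.0027], [-0.0006, 0.0, 0.0027], [-0.0006, 0.0, 0.0027]] turn [0.0, 0.0, 0.0]
```

The hand has been off the knob for over 4 s. Pushing it in.

Call:
{"fn": "servo_tool", "kwargs": {"translation": [[-0.001,0,0.0055],[-0.001,0,0.0055],[-0.001,0,0.0055],[-0.001,0,0.0055],[0,0,0]], "turn": [[0,0,0],[0,0,0],[0,0,0],[0,0,0],[0,0,0]]}}

```text
clock: 23.65
tool_pos: [0.3642, 0.2848, 0.0722]
eef_rot: [-0.095, 0.976, 0.017, 0.197]
contact_force: [-0.4, -0.8, -0.1]
opening: 0.005
finger_force: 0.0
```

Call:
{"fn": "servo_tool", "kwargs": {"translation": [[-0.0006,0,0.0027],[-0.0006,0,0.0027],[-0.0006,0,0.0027],[-0.0006,0,0.0027],[-0.0006,0,0.0027],[-0.0006,0,0.0027],[-0.0006,0,0.0027],[0,0,0]], "turn": [[0,0,0],[0,0,0],[0,0,0],[0,0,0],[0,0,0],[0,0,0],[0,0,0],[0,0,0]]}}

```text
clock: 24.65
tool_pos: [0.3736, 0.2869, 0.0589]
eef_rot: [-0.097, 0.975, 0.018, 0.197]
contact_force: [-11.5, -5.6, 26.8]
opening: 0.007
finger_force: 14.9
```

Call:
{"fn": "servo_tool", "kwargs": {"translation": [[0.002,0,-0.012],[0.003,0,-0.015],[0.003,0,-0.015],[0,0,-0.015],[0,0,-0.015],[0,0,0]], "turn": [[0,0,0],[0,0,0],[0,0,0],[0,0.03,0],[0,0.03,0],[0,0,0]]}}

```text
clock: 25.4
tool_pos: [0.3413, 0.2811, 0.1216]
eef_rot: [-0.095, 0.981, 0.015, 0.169]
contact_force: [1.0, -0.2, -0.1]
opening: 0.008
finger_force: 0.0
```

Run:
```python
from h import *
from plant import optics
s,p,R=cur(); print(p.round(4),s["q"].round(2),s["contact_force"].round(1))
W=optics.snapshot("wrist"); np.savez("w10.npz",**W); heldlid(W,.075,[.4622,.3034])
hs=cv2.cvtColor(W["img"],cv2.COLOR_RGB2HSV); C=wcloud(W)
m=((hs[...,0]<6)|(hs[...,0]>174))&(hs[...,1]>140)&(hs[...,2]>90)&(np.hypot(C[...,0]-.37,C[...,1]-.287)<.04)
b=max(blobs(m),key=lambda b:b[1][4]); print("knob",b[0],b[1],np.median(C[b[2]],0).round(4))
cv2.imwrite("pics/w10.png",W["img"][:,:,::-1])
```

```text
[0.3413 0.2811 0.1216] [-0.35  0.92 -1.11  2.46  1.68  1.08 -0.98] [ 1.  -0.2 -0.1]Traceback (most recent call last):
  File "<stdin>", line 4, in <module>
  File "h.py", line 41, in heldlid
    c=P.mean(0); n=np.linalg.svd(P-c,full_matrices=False)[2][2]; n*=np.sign(n[2]); P=P[abs((P-c)@n)<.0015]
                   ~~~~~~~~~~~~~~~~~~~~~~~~~~~~~~~~~~~~~~~~~^^^
IndexError: index 2 is out of bounds for axis 0 with size 1
```

The knob bottomed out at about 27 N and then I withdrew. The wrist can't see the lid from here, so I'll check the knob with the wrist and the lid from the top view.

Run:
```python
from h import *
from plant import optics
W=dict(np.load("w10.npz"))
hs=cv2.cvtColor(W["img"],cv2.COLOR_RGB2HSV); C=wcloud(W)
m=((hs[...,0]<6)|(hs[...,0]>174))&(hs[...,1]>140)&(hs[...,2]>90)&(np.hypot(C[...,0]-.37,C[...,1]-.287)<.04)
b=max(blobs(m),key=lambda b:b[1][4]); print("knob",b[0],b[1],np.median(C[b[2]],0).round(4))
T=optics.snapshot("top"); C=cloud(T); hs=cv2.cvtColor(T["img"],cv2.COLOR_RGB2HSV)
near=(np.hypot(C[...,0]-.4622,C[...,1]-.3034)<.045)
for z in(.075,): 
    k=near&(abs(C[...,2]-z)<.004); print("lid px",k.sum(),C[k].mean(0) if k.any() else "")
cv2.imwrite("pics/t10.png",np.hstack([cv2.resize(T["img"][150:240,150:250],(400,360)),cv2.resize(T["img"][150:240,350:450],(400,360))])[:,:,::-1])
```

```text
knob [282.2114061 234.1740413] [ 264  217   37   36 1017] [0.3736 0.2877 0.0575]
lid px 96 [0.4587734  0.31368276 0.07499325]
```

View pics/t10.png

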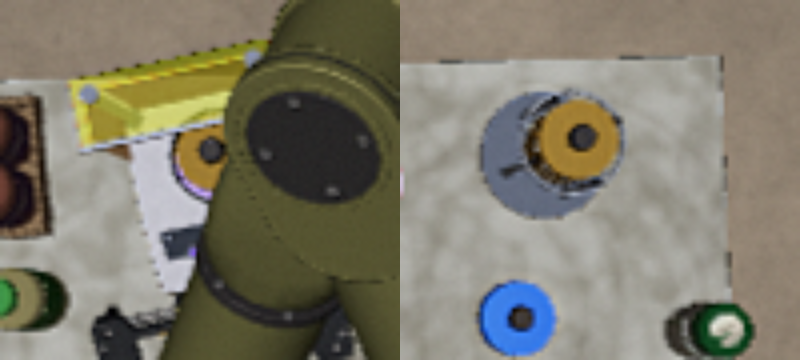

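The left crop shows the lid on the window (210,150) with its top at 0.075, and the lamp knob reads its original "in" position. The right crop shows the other lids still upright in the dispenser. Handing in.

```bash
python3 -c "
from plant import r
print(r.finish_job())"
```

```text
the job is handed in; nothing more can be done
None
```

I handed the job in at about 25 s: the top lid lies flat and released on the window, the lamp shone on it hands-off for over 4 s, and the knob is fully back in; the hand-in call gave no verdict.

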